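Fold down the sheet-clamp leaves with a stroke of the fingertips

TASK

On the mounting board, five steel leaves stand hinged in a row to clamp the card. Run your fingertips along the row, low over the board, from the plain end towards the thumb nut, so that the leaves fold down flat one after another, from first to last. Use a light touch: do not bear down hard, do not lift the board or push it out of place, and leave the wooden printing blocks, the loupe and everything else around alone.

Things in the scene. Friction and masses are not known exactly. Their poses are not given: they have to be found in the camera images.
- board: The loose mounting board, 150 x 320 mm (its x by y) and 20 mm thick, about 1.8 kg, flat on the table: plywood with a pale card on it and a steel strip along its near (-x) long edge. Origin: centre of its underside (on the table, z = 0); z up. The row of five steel leaves runs parallel to its y axis at local x = -40 mm. At the +y end of the steel strip, at local (-52, 146) mm, stands a dark thumb nut, up to 44 mm above the table; the -y end is plain.
- hinge1 (a point): Middle of the hinge line of leaf 1, the first, nearest the plain end; 23 mm above the table, 3 mm above the board's top face, at the board's local (-40, -125) mm. Axes as the board's. The leaf is a plain steel plate 38 mm wide (across the row), 36 mm long from hinge to free edge, 2.5 mm thick; hinge knuckles reach 26 mm above the table.
- hinge2 (a point): Middle of the hinge line of leaf 2; 23 mm above the table, 3 mm above the board's top face, at the board's local (-40, -81) mm. Axes as the board's. The leaf is a plain steel plate 38 mm wide (across the row), 36 mm long from hinge to free edge, 2.5 mm thick; hinge knuckles reach 26 mm above the table.
- hinge3 (a point): Middle of the hinge line of leaf 3; 23 mm above the table, 3 mm above the board's top face, at the board's local (-40, -37) mm. Axes as the board's. The leaf is a plain steel plate 38 mm wide (across the row), 36 mm long from hinge to free edge, 2.5 mm thick; hinge knuckles reach 26 mm above the table.
- hinge4 (a point): Middle of the hinge line of leaf 4; 23 mm above the table, 3 mm above the board's top face, at the board's local (-40, 7) mm. Axes as the board's. The leaf is a plain steel plate 38 mm wide (across the row), 36 mm long from hinge to free edge, 2.5 mm thick; hinge knuckles reach 26 mm above the table.
- hinge5 (a point): Middle of the hinge line of leaf 5, the last, nearest the thumb nut; 23 mm above the table, 3 mm above the board's top face, at the board's local (-40, 51) mm. Axes as the board's. The leaf is a plain steel plate 38 mm wide (across the row), 36 mm long from hinge to free edge, 2.5 mm thick; hinge knuckles reach 26 mm above the table.
- leaf1 (a joint): Angle of leaf 1 (rad): 0 = upright, 1.57 = folded flat on the board towards the thumb nut (the board's +y). Starts at 0.05 to 0.45. A firm stop at 0: it folds only that way. Stiff hinge: it stays where it is left and needs about 0.5 N at its free edge; flat, its top face is 24 mm above the table.
- leaf2 (a joint): Angle of leaf 2 (rad): 0 = upright, 1.57 = folded flat on the board towards the thumb nut (the board's +y). Starts at 0.05 to 0.45. A firm stop at 0: it folds only that way. Stiff hinge: it stays where it is left and needs about 0.5 N at its free edge; flat, its top face is 24 mm above the table.
- leaf3 (a joint): Angle of leaf 3 (rad): 0 = upright, 1.57 = folded flat on the board towards the thumb nut (the board's +y). Starts at 0.05 to 0.45. A firm stop at 0: it folds only that way. Stiff hinge: it stays where it is left and needs about 0.5 N at its free edge; flat, its top face is 24 mm above the table.
- leaf4 (a joint): Angle of leaf 4 (rad): 0 = upright, 1.57 = folded flat on the board towards the thumb nut (the board's +y). Starts at 0.05 to 0.45. A firm stop at 0: it folds only that way. Stiff hinge: it stays where it is left and needs about 0.5 N at its free edge; flat, its top face is 24 mm above the table.
- leaf5 (a joint): Angle of leaf 5 (rad): 0 = upright, 1.57 = folded flat on the board towards the thumb nut (the board's +y). Starts at 0.05 to 0.45. A firm stop at 0: it folds only that way. Stiff hinge: it stays where it is left and needs about 0.5 N at its free edge; flat, its top face is 24 mm above the table.
- row_start (a point): Point on the board's top face (20 mm above the table) on the row's middle line, 25 mm before the hinge of leaf 1, near the plain end.
- row_end (a point): Point on the board's top face (20 mm above the table) on the row's middle line where the free edge of leaf 5 lies when folded flat; the thumb nut begins 46 mm further on.
- type_small: Small wooden printing block, 24 x 30 x 23 mm, standing loose on the card. Not to be disturbed. Origin: its underside's centre.
- type_large: Large wooden printing block, 34 x 44 x 23 mm, standing loose on the card. Not to be disturbed. Origin: its underside's centre.
- loupe: Black round loupe, 38 mm wide, 34 mm high, standing loose on the card. Not to be disturbed. Origin: its underside's centre.
- ink_tin: Flat round ink tin, 72 mm wide, 45 mm high, on the table on the robot's side of the board. Not to be disturbed. Origin: its underside's centre.
- reglet: Wooden spacing strip, 22 x 120 x 16 mm, lying on the table on the robot's side of the board. Not to be disturbed. Origin: its underside's centre.
- brayer: Hand ink roller, rubber roll 90 mm long and 36 mm thick with a wooden handle, lying beyond the board. Not to be disturbed. Origin: its underside's centre (of the roll).
- ink_knife: Ink spatula, wooden handle 90 mm and steel blade 100 mm, 24 mm wide, lying on the table beyond the board. Not to be disturbed. Origin: its underside's centre.

How it is judged:
By the outcome, as a careful person would: the job done as asked, in the order asked, and still so for the second after the job is handed in, with the robot touching nothing.
It also fails if it takes over 43 s, if anything falls off the work surface, if the arm or the gripper's body presses on something with over 40 N, if the wrist force passes 120 N, or if a joint passes its speed limit or range.

ROBOT

A 7-joint arm with a two-finger parallel gripper is mounted at the origin on the work surface. World frame = base frame: x ahead of the robot, y to its left, z up, the work surface at z = 0. Lengths are in m, angles in rad, forces in N, time in s.
With the tool pointing down it reaches from about 0.425 to 0.875 m from the base axis. Payload 4.7 kg.
Tool frame: the origin (TCP) lies midway between the tips of the shut fingers; the grasp point (between the pads) lies 19 mm behind it; z points along the fingers, y is the line along which they close (so a half turn about z gives the same grasp; the last joint's range is limited). The gripper opens to 87 mm and grips with 3 to 60 N. Pads are 19 mm wide; open, the fingers measure 117 mm over their backs; the gripper's body (75 mm by 190 mm) begins 51 mm behind the grasp point.
Start: joints at [-1.222, 0.321, -0.07, 1.45, 0.023, 1.371, -0.057], TCP at [0.214, 0.614, 0.223] pointing down, gripper open.
Joint ranges: [-2.86, 2.86], [-0.3, 2.09], [-1.38, 1.24], [0.06, 2.45], [-1.56, 4.7], [0.09, 2.05], [-2.69, 2.69]. Speed limits (rad/s): [2.57, 2.57, 3.14, 3.14, 3.14, 3.14, 3.14].

INTERFACE

Orientations are given as a rotation vector (axis times angle).
In Python, from bench import ctrl, get_image, calibration gives the robot as it stands.
- The arm moves only by the tool apply_moves, never from a script. Its arguments are lists of equal length, an entry for each row: "dp": the shift along the tool's x, y, z in m, a list of three; "twist": the turn, a rotation vector about the tool's x, y, z in rad, a list of three; "fingers": the closure, from 0 (fully open) to 1 (shut). In form: {"dp": [[dx, dy, dz], ...], "twist": [[ax, ay, az], ...], "fingers": [fingers, ...]}. A call has 1 to 10 rows; each row shifts and turns the commanded pose from where the row before left it, along the tool's axes as they then stand; what a row does not reach is not made up. A row lasts 1/10 s, in which the tool goes at most 50 mm and 8.59 degrees, less where a joint would pass 70% of its speed; a pose out of reach is approached as far as the arm can. A call is refused whole if a number of a shift passes 0.05 or a number of a turn 0.15, either way. A call with a gripper value outside its range is refused whole. The fingers move at their own pace and stop on an object; "newtons" is the grip in N (left out, the last holds). Time passes only in rows, so rows that do not move let the fingers close. It gives the time, the measured TCP pose, the force, the opening and the grip force at its end, in the units of the state.
- ctrl.get_state(): the state, without advancing time (a new reading comes with each control period).
- get_image(name): name is "scene" or "top"; returns the picture (420x560x3 uint8, red, green, blue); there is no depth.
- calibration(name): a dict with "fx", "fy", "cx", "cy" (pixels), "k1" (the pictures are not rectified: a ray, as slopes to the right and down, at radius r is drawn at 1 + k1 r^2 times it, then the intrinsics apply), "eye" and "attitude" of the camera in the world. Camera axes: x right, y up, looking along -z (the intrinsics and any distortion apply to the point x, -y, -z); pixel columns grow to the right and rows downward; lengths in m; the calibration is good to about 2 mm. A picture is of the moment at which its call begins. calibration takes no time and is no camera call.
- ctrl.close_job(): hands the job in; it is judged then, once.
The state is a dict: "time": time; "joint_positions": joint angles; "qd": joint speeds; "joint_torque": joint torques, N m; "position": TCP position; "tool_rot": TCP orientation; "ft_force": force on the tool from outside, world axes, zero at the start; "torque": the same for the moment, N m; "grip_width": opening from 0.0 (shut) to 1.0 (fully open); "grip_force": force on a finger pad.
Only numpy, scipy, OpenCV 4.12 (cv2) and the standard library are available. Lean on these libraries where they do the work, as an engineer would, in place of code of your own. Each camera call takes 0.05 s, during which the arm holds its last target. There are 200 camera calls.

## Working session

There is one attempt and no reset: what is moved stays moved. The work goes in short steps, Python scripts to look and compute and a tool call to move; the robot and the scene stay as the last step left them, time stands still between calls to the robot, and variables do not carry over. Pictures are saved under pics/ and viewed, at most 10 in all, crops included, and the job is handed in when it is done.

Besides the shell and the picture viewer there is one more tool, called after "Emit:" by a JSON object that holds its "op" and its "data". apply_moves: Moves the arm, as the interface text tells. Its arguments: {"type":"object","properties":{"dp":{"type":"array"},"twist":{"type":"array"},"fingers":{"type":"array"},"newtons":{"type":"number"}},"required":["dp","twist","fingers"]}

```bash
mkdir -p pics; python3 - <<'E'
from bench import ctrl,get_image,calibration
import cv2
for n in("scene","top"):
    cv2.imwrite(f"pics/{n}0.png",cv2.resize(get_image(n)[:,:,::-1],(800,600),interpolation=cv2.INTER_CUBIC)); print(calibration(n))
s=ctrl.get_state();print(s)
E
```

```text
{'fx': 404.45150763061883, 'fy': 404.45150763061883, 'cx': 273.21808628287937, 'cy': 210.8814767447724, 'k1': -0.02974486228644205, 'eye': array([ 0.78154284, -0.30607882,  0.59066881]), 'attitude': array([0.5908034 , 0.17267428, 0.49615089])}
{'fx': 383.00811361288254, 'fy': 383.00811361288254, 'cx': 278.2209450575854, 'cy': 209.38280595800603, 'k1': -0.10670325562163259, 'eye': array([0.51159504, 0.00713824, 0.71814357]), 'attitude': array([ 0.11614772, -0.07383729, -1.5926964 ])}
{'time': 0.1, 'joint_positions': array([-1.2218691 ,  0.32174571, -0.07012186,  1.45157393,  0.02261005,
        1.3708103 , -0.05693015]), 'qd': array([-0.00319441, -0.00154941,  0.00017038, -0.00424831, -0.00113827,
        0.00085466, -0.00117278]), 'joint_torque': array([-2.10900826e-04, -4.92575383e+01, -4.05522035e-01, -3.13397527e+01,
       -6.40920061e-02,  3.96713137e-02,  7.79858942e-05]), 'position': array([0.21345407, 0.61341197, 0.22156273]), 'tool_rot': array([-5.23403756e-01, -3.09748186e+00,  2.73031550e-03]), 'ft_force': array([-0.67002247,  0.19778529, -0.05269249]), 'torque': array([-0.00309737, -0.00731372,  0.00106689]), 'grip_force': 0.0, 'grip_width': 0.999389284167043}
```

View pics/top0.png

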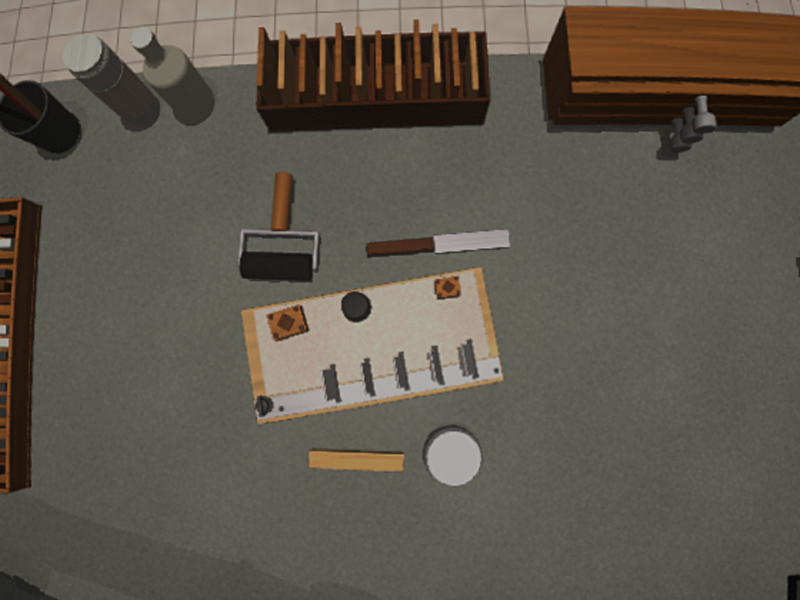

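View pics/scene0.png

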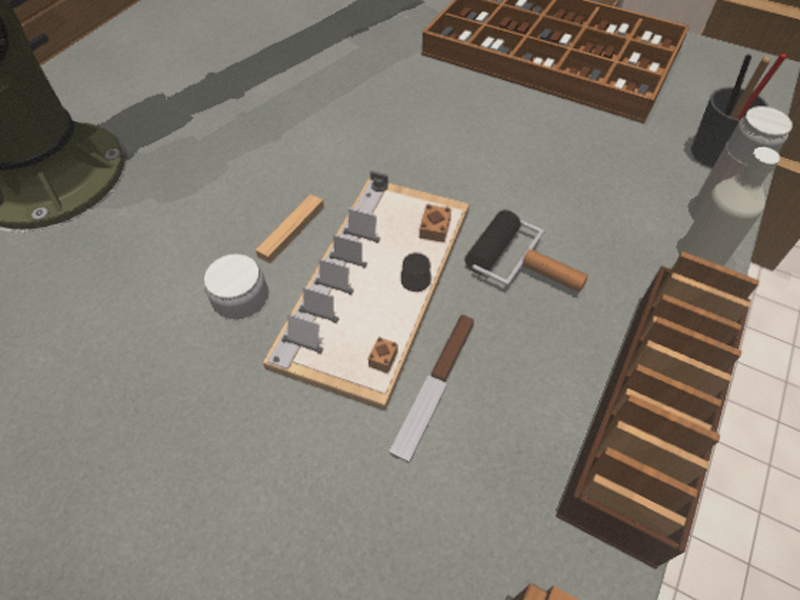

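The top view shows the board with corners at (242,310), (481,268), (502,380) and (259,423). The nut is at (263,405), and the leaves run from (468,358), which is leaf 1, to (331,383), which is leaf 5. The scene view shows corners at (368,180), (468,206), (387,402) and (266,362).

```bash
cat > h.py <<'E'
import numpy as np
from scipy.spatial.transform import Rotation as R
from scipy.optimize import least_squares
from bench import ctrl,get_image,calibration
def proj(n,P):
    c=calibration(n); q=(np.atleast_2d(P)-c['eye'])@R.from_rotvec(c['attitude']).as_matrix()
    s=np.c_[q[:,0],-q[:,1]]/-q[:,2:]; s=s*(1+c['k1']*(s**2).sum(1,keepdims=True))
    return (s*c['fx']+[c['cx'],c['cy']])/0.7
def world(b,L):
    L=np.atleast_2d(L); c,s=np.cos(b[2]),np.sin(b[2])
    return np.c_[b[0]+c*L[:,0]-s*L[:,1], b[1]+s*L[:,0]+c*L[:,1], L[:,2]]
E
cat > fit.py <<'E'
from h import *
C=np.array([[.075,.16,.02],[.075,-.16,.02],[-.075,-.16,.02],[-.075,.16,.02]])
T=np.array([[242,310],[481,268],[502,380],[259,423]]);S=np.array([[468,206],[387,402],[266,362],[368,180]])
f=lambda b:np.r_[proj('top',world(b,C))-T,proj('scene',world(b,C))-S].ravel()
for name,g in(('both',f),('top',lambda b:f(b)[:8]),('scene',lambda b:f(b)[8:])):
    r=least_squares(g,[.5,0,0.17]);print(name,r.x.round(4),np.round(r.fun,1))
    if name=='both': b=r.x; np.save('b.npy',b)
for y in(-.15,-.125,.087):print(y,world(b,[-.04,y,.02]))
s=ctrl.get_state();print(R.from_rotvec(s['tool_rot']).as_matrix().round(3))
E
python3 fit.py
```

```text
both [0.5402 0.0617 0.1572] [-2.5 -1.4  0.3 -4.   2.4 -1.  -2.1  0.6  1.3 -4.2 -1.2  2.7 -4.4  0.2
 -0.5 -3.9]
top [0.5384 0.0612 0.1513] [-1.9 -0.8  1.2 -2.   2.7  1.2 -2.2  1.3]
scene [0.5418 0.0619 0.1615] [ 2.  -4.2  0.9  3.1 -2.7  1.1  0.  -3.6]
-0.15 [[ 0.52419439 -0.09269746  0.02      ]]
-0.125 [[ 0.52028061 -0.06800571  0.02      ]]
0.087 [[0.48709181 0.14138031 0.02      ]]
[[-0.944  0.329 -0.   ]
 [ 0.329  0.944 -0.002]
 [-0.    -0.002 -1.   ]]
```

Emit:
{"op": "apply_moves", "data": {"dp": [[0,0,0],[0,0,0],[0,0,0],[0,0,0],[0,0,0],[0,0,0],[0,0,0],[0,0,0],[0,0,0],[0,0,0]], "twist": [[0,0,0.108],[0,0,0.108],[0,0,0.108],[0,0,0.108],[0,0,0.108],[0,0,0.108],[0,0,0.108],[0,0,0.108],[0,0,0.108],[0,0,0.108]], "fingers": [1,1,1,1,1,1,1,1,1,1], "newtons": 10}}

```text
time: 1.1
position: [0.2135, 0.6136, 0.2219]
tool_rot: [2.047, 2.383, -0.002]
ft_force: [0.6, 0.5, -0.4]
grip_width: 0.175
grip_force: 0.0
```

Emit:
{"op": "apply_moves", "data": {"dp": [[-0.02,0.04,0],[-0.03,0.04,0],[-0.035,0.04,0],[-0.035,0.04,0],[-0.035,0.035,0],[-0.035,0,0],[-0.035,0,0],[-0.035,0,0],[-0.035,0,0],[-0.035,0,0]], "twist": [[0,0,0],[0,0,0],[0,0,0],[0,0,0],[0,0,0],[0,0,0],[0,0,0],[0,0,0],[0,0,0],[0,0,0]], "fingers": [1,1,1,1,1,1,1,1,1,1]}}

```text
time: 2.1
position: [0.4521, 0.3199, 0.2221]
tool_rot: [-2.042, -2.388, 0.001]
ft_force: [0.1, -0.8, 0.0]
grip_width: 0.007
grip_force: 0.0
```

Emit:
{"op": "apply_moves", "data": {"dp": [[-0.045,0,0],[-0.045,0,0],[-0.045,0,0],[-0.045,0,0],[-0.045,0,0],[-0.045,0,0],[-0.045,0,0],[-0.045,0,0],[-0.04,0,0],[-0.02,0,0]], "twist": [[0,0,0],[0,0,0],[0,0,0],[0,0,0],[0,0,0],[0,0,0],[0,0,0],[0,0,0],[0,0,0],[0,0,0]], "fingers": [1,1,1,1,1,1,1,1,1,1]}}

```text
time: 3.1
position: [0.5169, -0.0979, 0.2225]
tool_rot: [2.047, 2.382, -0.002]
ft_force: [0.0, -0.5, 0.6]
grip_width: 0.007
grip_force: 0.0
```

```bash
cat >> h.py <<'E'
def where():
    s=ctrl.get_state(); b=np.load('b.npy'); p=s['position']; d=p[:2]-b[:2]; c,sn=np.cos(b[2]),np.sin(b[2])
    M=R.from_rotvec(s['tool_rot']).as_matrix()
    print('t',s['time'],'board xy z mm',np.round(1e3*np.r_[c*d[0]+sn*d[1],-sn*d[0]+c*d[1],p[2]],1),'toolx yaw err',round(np.arctan2(M[1,0],M[0,0])-np.pi/2-b[2],4),'z',M[:,2].round(3),'F',s['ft_force'].round(1),'w',round(s['grip_width'],2),'j7',s['joint_positions'][6].round(2))
E
python3 -c "from h import *;where()"
```

```text
t 3.1 board xy z mm [ -48.  -154.   222.5] toolx yaw err -0.0064 z [ 0.    -0.001 -1.   ] F [ 0.  -0.5  0.6] w 0.01 j7 0.32
```

Emit:
{"op": "apply_moves", "data": {"dp": [[-0.004,0.008,0.02],[0,0,0.03],[0,0,0.03],[0,0,0.03],[0,0,0.03],[0,0,0.02],[0,0,0.01],[0,0,0.005],[0,0,0],[0,0,0]], "twist": [[0,0,0],[0,0,0],[0,0,0],[0,0,0],[0,0,0],[0,0,0],[0,0,0],[0,0,0],[0,0,0],[0,0,0]], "fingers": [1,1,1,1,1,1,1,1,1,1]}}

```text
time: 4.1
position: [0.5268, -0.0961, 0.0485]
tool_rot: [2.041, 2.387, 0.002]
ft_force: [0.6, -0.4, -0.5]
grip_width: 0.006
grip_force: 0.0
```

```bash
python3 -c "
from h import *;import cv2;where()
b=np.load('b.npy')
H=world(b,[[-.04,y,.023] for y in(-.125,-.081,-.037,.007,.051)])
print(proj('scene',H).round())
im=get_image('scene')[100:290,130:350,::-1];cv2.imwrite('pics/s1.png',cv2.resize(im,(660,570),interpolation=cv2.INTER_CUBIC))"
```

```text
t 4.1 board xy z mm [ -37.9 -153.8   48.5] toolx yaw err -0.0012 z [ 0.002  0.    -1.   ] F [ 0.6 -0.4 -0.5] w 0.01 j7 0.45
[[303. 345.]
 [319. 315.]
 [334. 287.]
 [348. 260.]
 [361. 235.]]
```

View pics/s1.png

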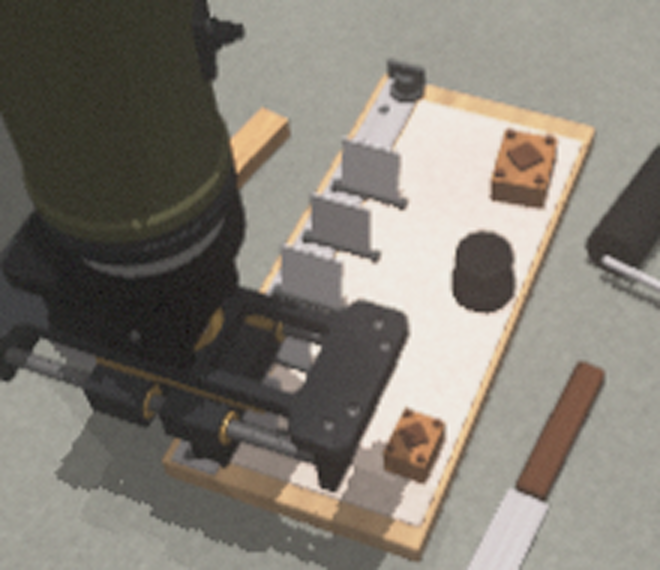

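The leaf 5 hinge sits at (369,193) in the crop. It was predicted there to within a pixel, so the fit is good. The next move starts on leaf 1.

Emit:
{"op": "apply_moves", "data": {"dp": [[0.005,-0.002,0.005],[0.005,0,0.005],[0.005,0,0],[0.005,0,0],[0.005,0,0.001],[0.005,0,0.001],[0.005,0,0.002],[0.005,0,0.003],[0.004,0,0.003],[0,0,0]], "twist": [[0,0,0],[0,0,0],[0,0,0],[0,0,0],[0,0,0],[0,0,0],[0,0,0],[0,0,0],[0,0,0],[0,0,0]], "fingers": [1,1,1,1,1,1,1,1,1,1]}}

```text
time: 5.15
position: [0.5167, -0.0517, 0.027]
tool_rot: [-2.039, -2.388, 0.0]
ft_force: [-0.5, -0.1, 1.1]
grip_width: 0.008
grip_force: 0.0
```

```bash
python3 -c "from h import *;where()"
```

```text
t 5.15 board xy z mm [ -41.  -108.4   27. ] toolx yaw err -0.0001 z [-0.001  0.001 -1.   ] F [-0.5 -0.1  1.1] w 0.01 j7 0.37
```

Emit:
{"op": "apply_moves", "data": {"dp": [[0.004,0,0],[0.003,0,0.001],[0,0,0.001],[0,0,0.001],[0,0,0]], "twist": [[0,0,0],[0,0,0],[0,0,0],[0,0,0],[0,0,0]], "fingers": [1,1,1,1,1]}}

```text
time: 5.65
position: [0.5162, -0.0457, 0.0247]
tool_rot: [-2.041, -2.388, -0.001]
ft_force: [-1.3, 0.4, 2.1]
grip_width: 0.008
grip_force: 0.9
```

```bash
python3 -c "
from h import *;import cv2;where()
im=get_image('top')[180:310,160:370,::-1];cv2.imwrite('pics/t1.png',cv2.resize(im,(790,490),interpolation=cv2.INTER_CUBIC))"
```

```text
t 5.65 board xy z mm [ -40.6 -102.3   24.7] toolx yaw err -0.0012 z [ 0.  0. -1.] F [-1.3  0.4  2.1] w 0.01 j7 0.36
```

View pics/t1.png

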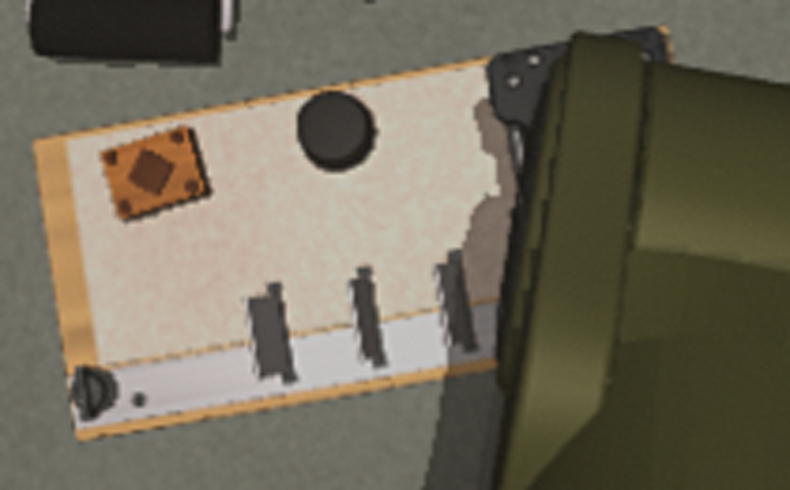

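The top view shows leaves 3, 4 and 5 still standing at (458,300), (366,315) and (270,335), and the board has not moved. Contact on leaf 1 is at about 2 N and z = 24.7 mm, so it is flat.

Emit:
{"op": "apply_moves", "data": {"dp": [[0,0,-0.007],[0.002,0,-0.0065],[0.005,0,0],[0.005,0,0],[0.005,0,0],[0.006,0,0.001],[0.006,0,0.002],[0.006,0,0.003],[0.005,0,0.004],[0.004,0,0.002]], "twist": [[0,0,0],[0,0,0],[0,0,0],[0,0,0],[0,0,0],[0,0,0],[0,0,0],[0,0,0],[0,0,0],[0,0,0]], "fingers": [1,1,1,1,1,1,1,1,1,1]}}

```text
time: 6.7
position: [0.5088, -0.0017, 0.0254]
tool_rot: [-2.04, -2.388, 0.001]
ft_force: [0.4, 0.5, -0.3]
grip_width: 0.007
grip_force: 0.2
```

Emit:
{"op": "apply_moves", "data": {"dp": [[0,0,0.001],[0,0,0.0005],[0,0,0]], "twist": [[0,0,0],[0,0,0],[0,0,0]], "fingers": [1,1,1]}}

```text
time: 7.0
position: [0.5094, -0.0023, 0.0247]
tool_rot: [-2.041, -2.388, -0.001]
ft_force: [-1.1, 0.6, 2.3]
grip_width: 0.006
grip_force: 0.6
```

```bash
python3 -c "from h import *;where()"
```

```text
t 7.0 board xy z mm [-40.5 -58.4  24.7] toolx yaw err -0.0011 z [ 0.  0. -1.] F [-1.1  0.6  2.3] w 0.01 j7 0.26
```

Leaf 2 behaved the same way. Leaves 3 and 4 are next.

Emit:
{"op": "apply_moves", "data": {"dp": [[0,0,-0.007],[0.002,0,-0.0065],[0.005,0,0],[0.005,0,0],[0.005,0,0],[0.006,0,0.001],[0.006,0,0.002],[0.006,0,0.003],[0.005,0,0.004],[0.004,0,0.002]], "twist": [[0,0,0],[0,0,0],[0,0,0],[0,0,0],[0,0,0],[0,0,0],[0,0,0],[0,0,0],[0,0,0],[0,0,0]], "fingers": [1,1,1,1,1,1,1,1,1,1]}}

```text
time: 8.0
position: [0.5019, 0.0418, 0.0254]
tool_rot: [-2.04, -2.388, 0.001]
ft_force: [-0.9, -0.2, 1.0]
grip_width: 0.003
grip_force: 0.2
```

Emit:
{"op": "apply_moves", "data": {"dp": [[0,0,0.001],[0,0,0.0005],[0,0,0]], "twist": [[0,0,0],[0,0,0],[0,0,0]], "fingers": [1,1,1]}}

```text
time: 8.3
position: [0.5025, 0.0412, 0.0247]
tool_rot: [-2.041, -2.388, -0.001]
ft_force: [0.2, 0.8, 1.4]
grip_width: 0.004
grip_force: 0.6
```

Emit:
{"op": "apply_moves", "data": {"dp": [[0,0,-0.007],[0.002,0,-0.0065],[0.005,0,0],[0.005,0,0],[0.005,0,0],[0.006,0,0.001],[0.006,0,0.002],[0.006,0,0.003],[0.005,0,0.004],[0.004,0,0.002]], "twist": [[0,0,0],[0,0,0],[0,0,0],[0,0,0],[0,0,0],[0,0,0],[0,0,0],[0,0,0],[0,0,0],[0,0,0]], "fingers": [1,1,1,1,1,1,1,1,1,1]}}

```text
time: 9.3
position: [0.4951, 0.0852, 0.0255]
tool_rot: [-2.04, -2.388, 0.001]
ft_force: [0.8, -1.1, 0.6]
grip_width: 0.003
grip_force: 0.2
```

Emit:
{"op": "apply_moves", "data": {"dp": [[0,0,0.001],[0,0,0.0005],[0,0,0]], "twist": [[0,0,0],[0,0,0],[0,0,0]], "fingers": [1,1,1]}}

```text
time: 9.6
position: [0.4957, 0.0846, 0.0247]
tool_rot: [2.042, 2.388, 0.001]
ft_force: [0.3, 0.7, 1.6]
grip_width: 0.004
grip_force: 0.6
```

```bash
python3 -c "
from h import *;import cv2;where()
im=get_image('scene')[100:290,150:370,::-1];cv2.imwrite('pics/s2.png',cv2.resize(im,(660,570),interpolation=cv2.INTER_CUBIC))"
```

```text
t 9.6 board xy z mm [-40.4  29.6  24.7] toolx yaw err -0.0012 z [ 0.  0. -1.] F [0.3 0.7 1.6] w 0.0 j7 0.06
```

View pics/s2.png

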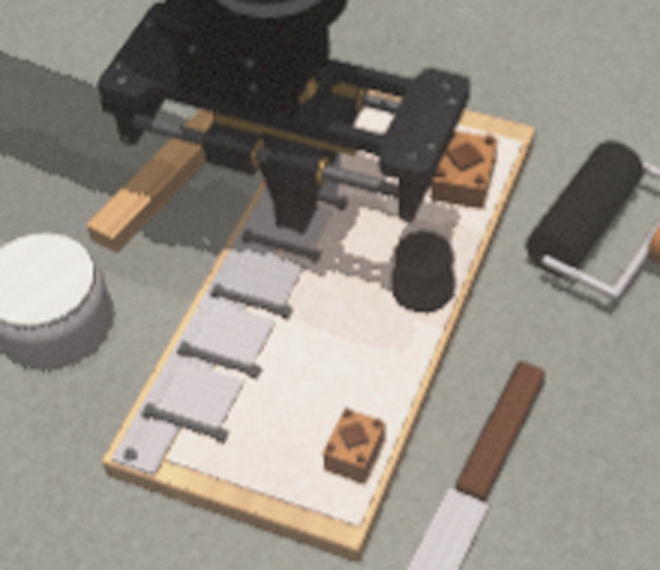

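Leaves 1 to 4 lie flat, with hinges at (185,420), (220,360), (250,300) and (285,240) in the crop. The blocks and loupe are untouched. Leaf 5 is next, then a straight lift.

Emit:
{"op": "apply_moves", "data": {"dp": [[0,0,-0.007],[0.002,0,-0.0065],[0.005,0,0],[0.005,0,0],[0.005,0,0],[0.006,0,0.001],[0.006,0,0.002],[0.006,0,0.003],[0.005,0,0.004],[0.004,0,0.002]], "twist": [[0,0,0],[0,0,0],[0,0,0],[0,0,0],[0,0,0],[0,0,0],[0,0,0],[0,0,0],[0,0,0],[0,0,0]], "fingers": [1,1,1,1,1,1,1,1,1,1]}}

```text
time: 10.65
position: [0.4883, 0.1286, 0.0254]
tool_rot: [-2.041, -2.388, 0.001]
ft_force: [0.0, -0.4, 1.1]
grip_width: 0.005
grip_force: 0.2
```

Emit:
{"op": "apply_moves", "data": {"dp": [[0,0,0.001],[0,0,0.0005],[0,0,0]], "twist": [[0,0,0],[0,0,0],[0,0,0]], "fingers": [1,1,1]}}

```text
time: 10.95
position: [0.4888, 0.1281, 0.0247]
tool_rot: [-2.042, -2.388, -0.001]
ft_force: [1.1, 1.1, 1.7]
grip_width: 0.007
grip_force: 0.5
```

Emit:
{"op": "apply_moves", "data": {"dp": [[0,0,-0.005],[0,0,-0.015],[0,0,-0.03],[0,0,-0.04],[0,0,-0.04],[0,0,-0.04],[0,0,-0.03],[0,0,-0.01],[0,0,0],[0,0,0]], "twist": [[0,0,0],[0,0,0],[0,0,0],[0,0,0],[0,0,0],[0,0,0],[0,0,0],[0,0,0],[0,0,0],[0,0,0]], "fingers": [1,1,1,1,1,1,1,1,1,1]}}

```text
time: 11.95
position: [0.488, 0.1274, 0.2331]
tool_rot: [-2.041, -2.387, 0.003]
ft_force: [-0.2, -0.2, 0.9]
grip_width: 0.007
grip_force: 0.0
```

```bash
python3 -c "
from h import *;import cv2;where()
im=get_image('scene')[100:290,150:370,::-1];cv2.imwrite('pics/s3.png',cv2.resize(im,(660,570),interpolation=cv2.INTER_CUBIC))"
```

```text
t 11.95 board xy z mm [-41.3  73.1 233.1] toolx yaw err -0.0015 z [-0.002 -0.001 -1.   ] F [-0.2 -0.2  0.9] w 0.01 j7 -0.15
```

View pics/s3.png

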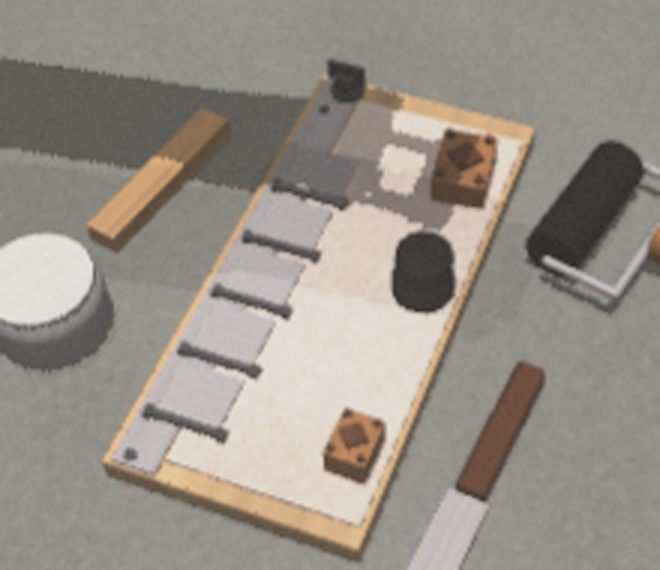

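All five leaves lie flat, with leaf 5 at (315,175) in the crop. The board and everything around it are unmoved, and the arm is clear.

```bash
python3 -c "from bench import ctrl;print(ctrl.close_job())"
```

```text
the job is handed in; nothing more can be done
None
```

All five leaves were folded flat in order from first to last, with about 2 N measured at each press-down; the last picture shows the board and everything around it unmoved, and the job was handed in at about 12 s.

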